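Push the crumb tray in between the hay rack's feet

ROBOT

A 7-joint arm with a two-finger parallel gripper is mounted at the origin on the work surface. World frame = base frame: x ahead of the robot, y to its left, z up, the work surface at z = 0. Lengths are in mm, angles in rad, forces in N, time in s.
With the tool pointing down it reaches from about 400 to 875 mm from the base axis. Payload 4.4 kg.
Tool frame: the origin (TCP) lies midway between the tips of the shut fingers; the grasp point (between the pads) lies 19 mm behind it; x points along the fingers, z is the direction in which the jaws open and shut, and the axes are right-handed (so a half turn about x gives the same grasp; the last joint's range is limited). The gripper opens to 85 mm and grips with 20 to 120 N. Pads are 22 mm wide; open, the fingers measure 114 mm over their backs; the gripper's body (76 mm by 85 mm) begins 54 mm behind the grasp point. The pads swing forward as they close: fully open they stand 13 mm farther back than shut.
Start: joints at [1.217, 0.628, 0.038, 1.517, -0.027, 0.996, -0.02], TCP at [184.526, -623.272, 231.313] pointing down, gripper open.
Joint ranges: [-3.06, 3.06], [-0.37, 2.12], [-1.25, 1.32], [0.18, 2.47], [-1.1, 4.24], [0.23, 1.98], [-2.94, 2.94]. Speed limits (rad/s): [2.57, 2.57, 3.14, 3.14, 3.14, 3.14, 3.14].

INTERFACE

Orientations are given as [roll, pitch, yaw] about the fixed x, y, z axes, in that order (R = Rz(yaw) Ry(pitch) Rx(roll)).
In Python, from cell import ctrl gives the robot as it stands. The module is installed in compiled form; this text tells all that it offers.
- The arm moves only by the tool servo_tool, never from a script. Its argument "rows" is a list of rows, each an object of numbers: "dx", "dy", "dz": the shift along the tool's x, y, z in units of 750 mm (1.0 is 750 mm); "wx", "wy", "wz": the turn, a rotation vector about the tool's x, y, z in units of 6 degrees (1.0 is 6 degrees); "fingers": the closure, from 0 (fully open) to 1 (shut). In form: [{"dx": .., "dy": .., "dz": .., "wx": .., "wy": .., "wz": .., "fingers": ..}, ...]. A call has 1 to 5 rows; each row shifts and turns the commanded pose from where the row before left it, along the tool's axes as they then stand; what a row does not reach is not made up. A row lasts 1/8 s, in which the tool goes at most 62.5 mm and 10.7 degrees, less where a joint would pass 70% of its speed; a pose out of reach is approached as far as the arm can. A call with a number of a shift or a turn outside -1 to 1 is refused whole. A call with a gripper value outside its range is refused whole. The fingers move at their own pace and stop on an object; the grip force is fixed at half the most. Time passes only in rows, so rows that do not move let the fingers close. It gives the time, the measured TCP pose, the force and the opening at its end, in the units of the state.
- ctrl.read_state(): the state, without advancing time (a new reading comes with each control period).
- ctrl.get_image(name): name is "scene" or "top" or "wrist"; returns the picture (420x560x3 uint8, red, green, blue); there is no depth.
- ctrl.camera_info(name): a dict with "fovy" (degrees; the focal length in pixels is half the picture's height over the tangent of half this angle, whatever the lens; pixels are square), "cx", "cy" (the principal point, pixels), "R" (3x3) and "t" (3): a world point X has camera coordinates R X + t. Camera axes: x right, y down, z forward; pixel columns grow to the right and rows downward; lengths in mm; the calibration is good to about 2 mm. A picture is of the moment at which its call begins: read the wrist's pose just before it. camera_info takes no time and is no camera call; for the wrist camera it gives the pose at the moment of the call.
- ctrl.finish_job(): hands the job in, once; it reports no verdict.
Trained networks look in the newest picture that a camera, given by its name, has taken for a name from the list of things; names that differ only in an ending like _2 or _b are one class to them, and where a whole thing is asked for, a point or a joint stands for the part that bears it (a point fixed in the world has none). Each returns a list of dicts, best first, with "conf" (0 to 1); they miss things now and then, are a little off and sometimes report something else, mostly with a low value. They report only what shows in the picture. A call takes as long as a camera call. They do not tell look-alikes from the thing itself.
- ctrl.search_frame(label, camera): "extent" ([centre column, centre row, width, height] in pixels, round what is visible of it).
- ctrl.silhouettes(label, camera): "region" (420x560 bool, what is visible of it) and "extent" ([centre column, centre row, width, height] in pixels, round what is visible of it).
- ctrl.mark_of(label, camera): "point" ([column, row] in pixels: a listed point, or the origin of a listed thing).
The state is a dict: "clock": time; "qpos": joint angles; "qd": joint speeds; "tau": joint torques, N m; "eef_pos": TCP position; "tool_rot": TCP orientation; "force": force on the tool from outside, world axes, zero at the start; "torque": the same for the moment, N m; "width": finger opening in mm.
Only numpy, scipy, OpenCV 4.12 (cv2) and the standard library are available. Lean on these libraries where they do the work, as an engineer would, in place of code of your own. Each camera call takes 0.05 s, during which the arm holds its last target.

TASK

Push the shallow metal crumb tray along the ledge, through the narrow gap between the two black front feet of the hay rack, until the whole tray is behind both feet and lies straight between the rack's base rails. Only push it with the fingertips: it must stay flat on the ledge, never lifted or tipped. Leave the jar, the litter scoop and the willow ball where they are, and finish with the hand clear.

Things in the scene. Friction and masses are not known exactly. Their poses are not given: they have to be found in the camera images.
- rack: Metal wire hay rack, fixed to the ledge. Origin: on the ledge, midway between its two front feet. x axis: level, from the feet inwards to the rear of the rack; y: from foot to foot; z up. Two steel base rails (16 mm wide, 20 mm tall, inner faces 140 mm apart) run back from the feet to x = 272 mm, joined at the rear by a low cross-bar with its front face at x = 256 mm.
- foot_a (a point): Centre of the top of one front foot (rack y = +71 mm): a round black plastic stub, 28 mm diameter, 40 mm tall. The gap between the two feet is 114 mm.
- foot_b (a point): Centre of the top of the other front foot (rack y = -71 mm), the same in shape.
- basket (a point): Middle of the upper front rail of the rack's wire hay basket, 215 mm above the ledge. The basket (156 mm wide, 80 to 225 mm above the ledge) stands only over the rear part, rack x = 150 to 255 mm; it slopes down to the rear. All in front of x = 150 mm is open above the feet and rails.
- tray_center (a point): Centre, half-way up (17.5 mm above the ledge), of the crumb tray: shallow, open-topped, rectangular, plain metal, loose; 120 mm long (its x axis), 108 mm wide (its y axis), 35 mm tall, walls and floor 5 mm thick, empty, so fingertips can also reach inside and push a wall from within.
- tray: The same tray, origin at the centre of its underside. 0.3 to 0.56 kg. It starts in front of the rack's feet, its centre 130 to 175 mm before them and up to 40 mm to either side of the middle of the gap, its x axis within about 20 degrees of the rack's x axis.
- jar: Clear glass jar with a metal twist cap, 72 mm diameter, 110 mm tall, loose, upright; origin at the centre of its underside. Leave alone.
- scoop: Orange plastic litter scoop lying flat, loose; pan 110 x 100 x 35 mm centred on the origin (underside), flat handle reaching to 183 mm from the origin along its -x axis. Leave alone.
- ball: Round woven willow ball, 70 mm diameter, loose, with a flattened underside so that it stays put; origin at the centre of its underside. Leave alone.
Not all that is in view belongs to the job. What is meant by the tray is not green, and is the larger of those in its own colour.

How it is judged (in metres and radians):
On the way:
1. the tray, flat on the ledge, is between the two front feet (centre within 50 mm of the line through them) (x of tray_center in the frame of rack between -0.05 and 0.05 m and y of tray_center in the frame of rack between -0.012 and 0.012 m and height (world z) of tray_center below 0.022 m), for 0.1 s.
At the end, for the whole second after the job is handed in: The whole tray is behind both front feet (centre at least 72 mm behind the line through the feet), its centre within 22 mm of the rack's middle, its length within 0.2 rad of the rack's x axis, flat on the ledge and at rest (x of tray_center in the frame of rack between 0.072 and 0.2 m and y of tray_center in the frame of rack between -0.022 and 0.022 m and height (world z) of tray_center below 0.022 m and angle between the x axis of tray_center and the x axis of rack, either way round below 0.2 rad and angle between tray_center's own z axis and vertical below 0.05 rad and linear speed of tray below 0.02 m/s); the robot touches nothing.
It fails at once if the tray is lifted (centre more than 12 mm up) or tipped more than 0.2 rad (height (world z) of tray_center above 0.03 m or angle between tray_center's own z axis and vertical above 0.2 rad).
It fails at once if the jar is moved by more than 20 mm (distance of jar from where it was at the start of the episode above 0.02 m).
It fails at once if the scoop is moved by more than 20 mm (distance of scoop from where it was at the start of the episode above 0.02 m).
It fails at once if the ball is moved by more than 20 mm (distance of ball from where it was at the start of the episode above 0.02 m).
It also fails if it takes over 72 s, if anything falls off the work surface, if the arm or the gripper's body presses on something with over 40 N, if the wrist force passes 120 N, or if a joint passes its speed limit or range.

## Working session

There is one attempt and no reset: what is moved stays moved. The work goes in short steps, Python scripts to look and compute and a tool call to move; the robot and the scene stay as the last step left them, time stands still between calls to the robot, and variables do not carry over. Pictures are saved under pics/ and viewed, and the job is handed in when it is done.

Besides the shell and the picture viewer there is one more tool, called after ">>>" as name(argument=value, ...), one argument or row to a line, values as JSON. servo_tool: Moves the arm, as the interface text tells. Its arguments: {"type":"object","properties":{"rows":{"type":"array"}},"required":["rows"]}

```bash
mkdir -p pics; cat > h.py <<'E'
import numpy as np,cv2,json
from cell import ctrl
def cam(n):
    c=ctrl.camera_info(n); f=210/np.tan(np.radians(c['fovy'])/2)
    return f,c['cx'],c['cy'],np.array(c['R']),np.array(c['t'])
def ray(c,p,z):
    f,cx,cy,R,t=c
    d=R.T@np.array([(p[0]-cx)/f,(p[1]-cy)/f,1]); o=-R.T@t
    return o+d*(z-o[2])/d[2]
def proj(c,X):
    f,cx,cy,R,t=c; q=R@np.array(X,float)+t
    return [cx+f*q[0]/q[2],cy+f*q[1]/q[2]]
def snap(n,name):
    im=ctrl.get_image(n); cv2.imwrite('pics/'+name,im[:,:,::-1]); return im
E
python3 - <<'E'
from h import *
print(ctrl.read_state())
for n in('scene','top','wrist'):
    snap(n,n+'0.png'); c=cam(n); print(n,c[:3],(-c[3].T@c[4]).round(), c[3].round(2).tolist())
    if n!='wrist':
        for l in('foot_a','foot_b','basket','tray_center','jar','scoop','ball'):
            for m in ctrl.mark_of(l,n)[:3]:
                z={'foot_a':40,'foot_b':40,'basket':215,'tray_center':17.5}.get(l,0)
                print(n,l,round(m['conf'],2),np.round(m['point']),ray(c,m['point'],z).round())
print(ctrl.read_state()['clock'])
E
```

```text
{'clock': 0.0, 'qpos': array([ 1.21719924,  0.62936603,  0.03845541,  1.51837993, -0.02697938,
        0.9963188 , -0.02003064]), 'qd': array([-0.00055557,  0.00097175,  0.00091966,  0.00028032,  0.00070332,
       -0.00048829,  0.00023582]), 'tau': array([-2.45487254e-04, -5.63393962e+01,  1.22625601e+00, -1.93439966e+01,
        1.09964266e-02,  1.05837313e-02,  2.24612307e-05]), 'eef_pos': array([ 184.32823378, -622.64775946,  230.37264843]), 'tool_rot': array([-3.11470092,  1.56884261,  1.88545458]), 'force': array([-0.02576964,  0.24842778, -0.94118216]), 'torque': array([-0.02580445, -0.03116889, -0.02616395]), 'width': 85.40919242848904}
scene (np.float64(453.735357408963), 267.84310336248353, 218.14131356233318) [1052. -439.  899.] [[0.81, 0.58, -0.01], [0.41, -0.58, -0.7], [-0.42, 0.57, -0.71]]
scene foot_a 0.86 [208. 314.] [610. -74.  40.]
scene foot_a 0.58 [166. 282.] [471. -64.  40.]
scene foot_b 0.86 [208. 314.] [610. -74.  40.]
scene foot_b 0.58 [166. 282.] [471. -64.  40.]
scene basket 0.56 [110. 292.] [ 521. -216.  215.]
scene tray_center 0.83 [280. 208.] [536. 315.  
[... 381 characters left out ...]
46.] [[-0.02, -1.0, 0.02], [-0.98, 0.01, -0.18], [0.18, -0.02, -0.98]]
top foot_a 0.97 [367. 273.] [477. -50.  40.]
top foot_a 0.85 [373. 212.] [619. -71.  40.]
top foot_b 0.97 [367. 273.] [477. -50.  40.]
top foot_b 0.85 [373. 212.] [619. -71.  40.]
top basket 0.57 [462. 238.] [ 534. -210.  215.]
top basket 0.24 [301. 247.] [522. 112. 215.]
top tray_center 0.91 [300. 247.] [541. 103.  18.]
top tray_center 0.74 [207. 246.] [548. 323.  18.]
top jar 0.88 [407. 144.] [ 801. -177.    0.]
top ball 0.71 [124. 278.] [476. 521.   0.]
wrist (np.float64(291.44609070081077), 288.41693874670887, 203.3437490077465) [ 261. -601.  374.] [[0.28, -0.96, -0.0], [-0.91, -0.27, 0.32], [-0.3, -0.09, -0.95]]
0.85
```

View pics/top0.png

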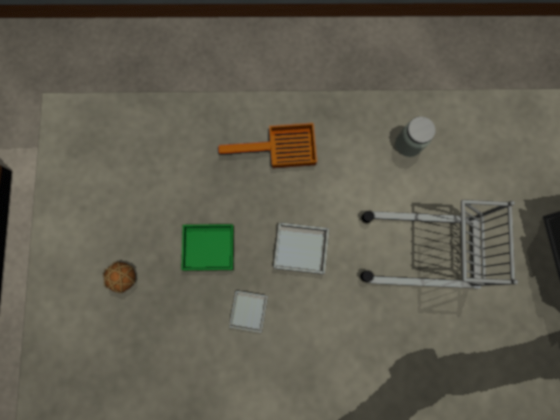

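View pics/scene0.png

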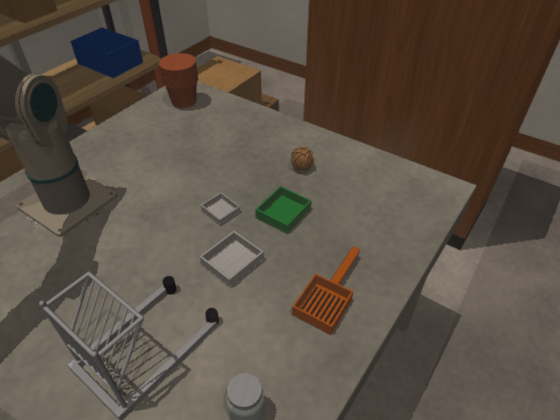

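Top view: the tray is the larger metal one at about (300,248). The small metal tray and the green one are decoys. The feet are at about (367,216) and (367,275), and the rack runs to the right (world -y). Next I'll measure these precisely.

```bash
cat >> h.py <<'E'
from scipy.optimize import minimize, least_squares
def box(x,y,a,L=120,W=108,H=35):
    c,s=np.cos(a),np.sin(a)
    return [[x+c*u-s*v,y+s*u+c*v,z] for u in(-L/2,L/2) for v in(-W/2,W/2) for z in(0,H)]
def masks(n,near):
    im=ctrl.get_image(n)
    best=None
    for m in ctrl.silhouettes('tray',n):
        e=m['extent']; p=ray(cam(n),e[:2],17)
        d=np.hypot(*(p[:2]-near))
        if best is None or d<best[0]: best=(d,m['region'],e,m['conf'])
    return im,best
def fit(ms,x0):
    # ms: list of (cam,mask)
    S=4
    def cost(v):
        t=0
        for c,m in ms:
            h=cv2.convexHull(np.array([proj(c,X) for X in box(v[0],v[1],v[2])],np.float32))[:,0]
            im=np.zeros(m.shape,np.uint8)
            cv2.fillPoly(im,[np.round(h*256).astype(np.int32)],255,lineType=cv2.LINE_AA,shift=8)
            t+=np.abs(im/255.-m).sum()/m.sum()
        return t
    best=None
    for a0 in (-.3,-.1,.1,.3):
        r=minimize(cost,[x0[0],x0[1],x0[2]+a0],method='Nelder-Mead',options=dict(initial_simplex=[[x0[0]-6,x0[1]-6,x0[2]+a0-.1],[x0[0]+8,x0[1],x0[2]+a0],[x0[0],x0[1]+8,x0[2]+a0],[x0[0],x0[1],x0[2]+a0+.15]]))
        if best is None or r.fun<best.fun: best=r
    return best.x,best.fun
E
python3 - <<'E'
from h import *
ms=[]
for n in('top','scene'):
    im,b=masks(n,np.array([540,98])); print(n,b[0],b[2:],b[1].sum())
    m=b[1].astype(np.uint8); hull=cv2.convexHull(cv2.findNonZero(m)); m2=np.zeros_like(m); cv2.fillPoly(m2,[hull],1)
    ms.append((cam(n),m2.astype(float)))
    print(fit(ms[-1:],[540,98,-np.pi/2]))
    g=im.max(2)
    k=(g<28).astype(np.uint8)
    N,l,st,ce=cv2.connectedComponentsWithStats(k)
    for i in range(1,N):
        if 30<st[i,4]<400 : print(st[i],ce[i].round(1),ray(cam(n),ce[i],25).round(1))
    x0,y0=(340,190) if n=='top' else (60,260)
    cv2.imwrite(f'pics/{n}_z.png',cv2.resize(im[y0:y0+120,x0:x0+190,::-1],None,fx=4,fy=4,interpolation=cv2.INTER_CUBIC))
print(fit(ms,[540,98,-np.pi/2]))
s=ctrl.read_state(); from scipy.spatial.transform import Rotation as Ro
print(Ro.from_euler('xyz',s['tool_rot']).as_matrix().round(3))
E
```

```text
top 2.803541837917776 ([302.7, 248.6, 53.8, 51.0], 0.57) 2369
(array([540.15117784,  99.67094811,  -1.68372673]), np.float64(0.034131875334724185))
scene 6.397131551728057 ([231.6, 259.4, 60.3, 55.5], 0.69) 2033
(array([538.69127071,  95.70436109,  -1.68724824]), np.float64(0.06768350810295519))
[164 277  12  17 114] [169.7 286.5] [478.5 -61.7  25. ]
(array([540.22993917,  97.48318606,  -1.69513927]), np.float64(0.12458183493979227))
[[ 0.     0.959  0.284]
 [-0.     0.284 -0.959]
 [-1.     0.     0.   ]]
```

View pics/top_z.png

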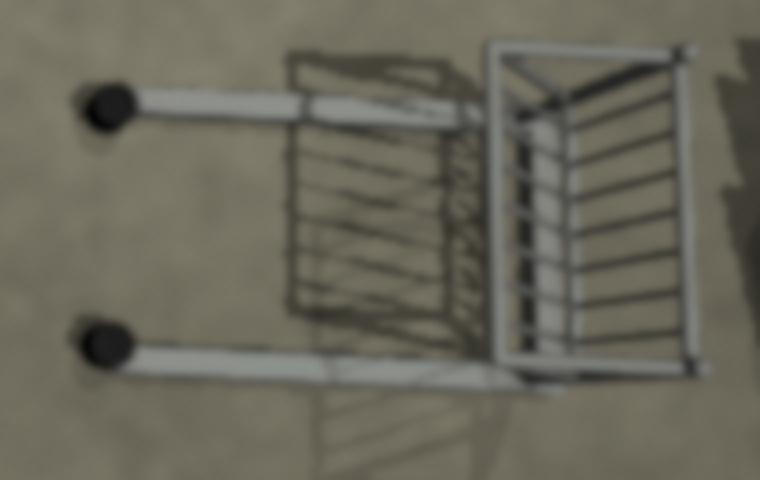

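View pics/scene_z.png

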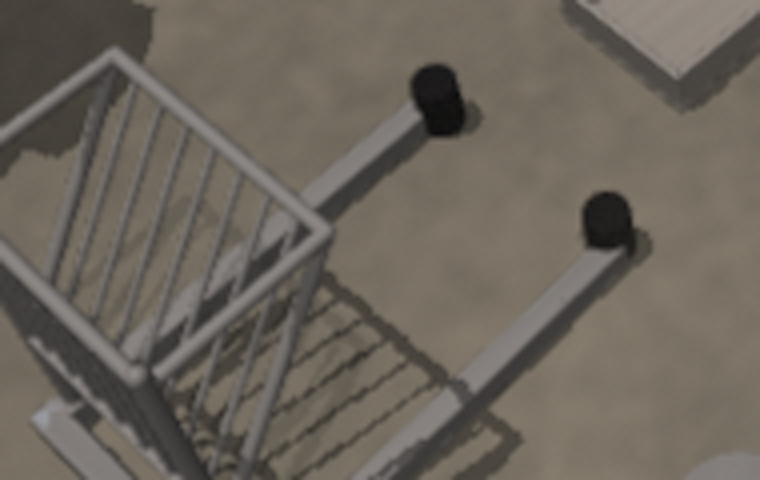

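```bash
python3 - <<'E'
from h import *
T=cam('top');S=cam('scene')
for p,q in(((368,216.1),(211.7,312.5)),((367,276),(169,280.5))):
    print(ray(T,p,38).round(1),ray(S,q,40).round(1))
r=lambda u,v:ray(T,(340+u/4,190+v/4),20)
a,b,c,d=r(140,102),r(450,115),r(140,360),r(530,376)
print(a,b,c,d)
for p,q in((a,b),(c,d)): e=q-p; print(np.arctan2(e[1],e[0]))
a,b,c,d=[ray(S,(60+u/4,260+v/4),20) for u,v in((410,115),(310,200),(600,265),(440,402))]
for p,q in((a,b),(c,d)): e=q-p; print(p,q,np.arctan2(e[1],e[0]))
E
```

```text
[610.9 -60.1  38. ] [614.7 -65.6  40. ]
[469.9 -50.7  38. ] [474.7 -56.7  40. ]
[615.0724638  -80.76990946  20.        ] [ 604.40720169 -268.96245101   20.        ] [460.92030032 -72.60612165  20.        ] [ 447.63447895 -303.56317922   20.        ]
-1.6274078482401872
-1.6282580717941273
[465.83826311 -74.26477664  20.        ] [ 461.47280732 -149.6442129    20.        ] -1.6286447975149674
[624.64011032 -86.05982614  20.        ] [ 609.83908638 -196.15188226   20.        ] -1.7044372491788606
```

```bash
cat >> h.py <<'E'
from scipy.spatial.transform import Rotation as Ro
def plan(x,y,z,jaw,N):
    s=ctrl.read_state(); p=np.array(s['eef_pos']); R=Ro.from_euler('xyz',s['tool_rot']).as_matrix()
    xa,ya=np.array([0,0,-1.]),None
    zt=np.array([np.cos(jaw),np.sin(jaw),0]); Rt=np.c_[xa,np.cross(zt,xa),zt]
    rv=Ro.from_matrix(R.T@Rt).as_rotvec()
    print('at',p.round(1),'rotvec units',(np.degrees(rv)/6).round(2),'t',round(s['clock'],2),'F',np.round(s['force'],1),'w',round(s['width'],1))
    st=(np.array([x,y,z])-p)/N
    for i in range(N):
        Ri=R@Ro.from_rotvec(rv*i/N).as_matrix()
        print((Ri.T@st/750).round(3),(np.degrees(rv)/6/N).round(3))
E
python3 -c "
from h import *
plan(540,82,300,-0.116,20)"
```

```text
at [ 184.5 -623.3  231.3] rotvec units [-11.14   0.    -0.  ] t 1.05 F [ 0.2  0.3 -0.4] w 85.6
[-0.005  0.036 -0.038] [-0.557  0.    -0.   ]
[-0.005  0.038 -0.036] [-0.557  0.    -0.   ]
[-0.005  0.04  -0.034] [-0.557  0.    -0.   ]
[-0.005  0.042 -0.031] [-0.557  0.    -0.   ]
[-0.005  0.044 -0.029] [-0.557  0.    -0.   ]
[-0.005  0.046 -0.026] [-0.557  0.    -0.   ]
[-0.005  0.047 -0.024] [-0.557  0.    -0.   ]
[-0.005  0.048 -0.021] [-0.557  0.    -0.   ]
[-0.005  0.049 -0.018] [-0.557  0.    -0.   ]
[-0.005  0.05  -0.015] [-0.557  0.    -0.   ]
[-0.005  0.051 -0.012] [-0.557  0.    -0.   ]
[-0.005  0.052 -0.009] [-0.557  0.    -0.   ]
[-0.005  0.052 -0.006] [-0.557  0.    -0.   ]
[-0.005  0.053 -0.003] [-0.557  0.    -0.   ]
[-0.005  0.053  0.   ] [-0.557  0.    -0.   ]
[-0.005  0.053  0.003] [-0.557  0.    -0.   ]
[-0.005  0.052  0.006] [-0.557  0.    -0.   ]
[-0.005  0.052  0.009] [-0.557  0.    -0.   ]
[-0.005  0.051  0.012] [-0.557  0.    -0.   ]
[-0.005  0.05   0.015] [-0.557  0.    -0.   ]
```

>>> servo_tool(
  rows=[
    {"dx": -0.02, "dy": 0.036, "dz": -0.038, "wx": -0.55, "fingers": 0.25},
    {"dx": -0.02, "dy": 0.038, "dz": -0.036, "wx": -0.55, "fingers": 0.25},
    {"dx": -0.02, "dy": 0.04, "dz": -0.034, "wx": -0.55, "fingers": 0.25},
    {"dx": -0.02, "dy": 0.042, "dz": -0.031, "wx": -0.55, "fingers": 0.25},
    {"dx": -0.02, "dy": 0.044, "dz": -0.029, "wx": -0.55, "fingers": 0.25},
  ],
)

```text
schema error: expected keys dx, dy, dz, wx, wy, wz, fingers
```

>>> servo_tool(
  rows=[
    {"dx": 0, "dy": 0.046, "dz": -0.026, "wx": -0.55, "fingers": 0.25},
    {"dx": 0, "dy": 0.047, "dz": -0.024, "wx": -0.55, "fingers": 0.25},
    {"dx": 0, "dy": 0.048, "dz": -0.021, "wx": -0.55, "fingers": 0.25},
    {"dx": 0, "dy": 0.049, "dz": -0.018, "wx": -0.55, "fingers": 0.25},
    {"dx": 0, "dy": 0.05, "dz": -0.015, "wx": -0.55, "fingers": 0.25},
  ],
)

```text
schema error: expected keys dx, dy, dz, wx, wy, wz, fingers
```

>>> servo_tool(
  rows=[
    {"dx": 0, "dy": 0.051, "dz": -0.012, "wx": -0.55, "fingers": 0.25},
    {"dx": 0, "dy": 0.052, "dz": -0.009, "wx": -0.55, "fingers": 0.25},
    {"dx": 0, "dy": 0.052, "dz": -0.006, "wx": -0.55, "fingers": 0.25},
    {"dx": 0, "dy": 0.053, "dz": -0.003, "wx": -0.55, "fingers": 0.25},
    {"dx": 0, "dy": 0.053, "dz": 0, "wx": -0.55, "fingers": 0.25},
  ],
)

```text
schema error: expected keys dx, dy, dz, wx, wy, wz, fingers
```

>>> servo_tool(
  rows=[
    {"dx": 0, "dy": 0.053, "dz": 0.003, "wx": -0.55, "fingers": 0.25},
    {"dx": 0, "dy": 0.052, "dz": 0.006, "wx": -0.55, "fingers": 0.25},
    {"dx": 0, "dy": 0.052, "dz": 0.009, "wx": -0.55, "fingers": 0.25},
    {"dx": 0, "dy": 0.051, "dz": 0.012, "wx": -0.55, "fingers": 0.25},
    {"dx": 0, "dy": 0.05, "dz": 0.015, "wx": -0.55, "fingers": 0.25},
  ],
)

```text
schema error: expected keys dx, dy, dz, wx, wy, wz, fingers
```

All keys are required, so I'm resending the same moves with them filled in.

>>> servo_tool(
  rows=[
    {"dx": -0.02, "dy": 0.036, "dz": -0.038, "wx": -0.55, "wy": 0, "wz": 0, "fingers": 0.25},
    {"dx": -0.02, "dy": 0.038, "dz": -0.036, "wx": -0.55, "wy": 0, "wz": 0, "fingers": 0.25},
    {"dx": -0.02, "dy": 0.04, "dz": -0.034, "wx": -0.55, "wy": 0, "wz": 0, "fingers": 0.25},
    {"dx": -0.02, "dy": 0.042, "dz": -0.031, "wx": -0.55, "wy": 0, "wz": 0, "fingers": 0.25},
    {"dx": -0.02, "dy": 0.044, "dz": -0.029, "wx": -0.55, "wy": 0, "wz": 0, "fingers": 0.25},
  ],
)

```text
clock: 1.68
eef_pos: [273.9, -446.8, 307.0]
tool_rot: [0.12, 1.57, -0.873]
force: [0.9, 0.1, -0.2]
width: 63.9
```

>>> servo_tool(
  rows=[
    {"dx": 0, "dy": 0.046, "dz": -0.026, "wx": -0.55, "wy": 0, "wz": 0, "fingers": 0.25},
    {"dx": 0, "dy": 0.047, "dz": -0.024, "wx": -0.55, "wy": 0, "wz": 0, "fingers": 0.25},
    {"dx": 0, "dy": 0.048, "dz": -0.021, "wx": -0.55, "wy": 0, "wz": 0, "fingers": 0.25},
    {"dx": 0, "dy": 0.049, "dz": -0.018, "wx": -0.55, "wy": 0, "wz": 0, "fingers": 0.25},
    {"dx": 0, "dy": 0.05, "dz": -0.015, "wx": -0.55, "wy": 0, "wz": 0, "fingers": 0.25},
  ],
)

```text
clock: 2.3
eef_pos: [363.3, -271.5, 306.6]
tool_rot: [0.003, 1.57, -0.703]
force: [0.5, 0.2, -0.6]
width: 64.2
```

>>> servo_tool(
  rows=[
    {"dx": 0, "dy": 0.051, "dz": -0.012, "wx": -0.55, "wy": 0, "wz": 0, "fingers": 0.25},
    {"dx": 0, "dy": 0.052, "dz": -0.009, "wx": -0.55, "wy": 0, "wz": 0, "fingers": 0.25},
    {"dx": 0, "dy": 0.052, "dz": -0.006, "wx": -0.55, "wy": 0, "wz": 0, "fingers": 0.25},
    {"dx": 0, "dy": 0.053, "dz": -0.003, "wx": -0.55, "wy": 0, "wz": 0, "fingers": 0.25},
    {"dx": 0, "dy": 0.053, "dz": 0, "wx": -0.55, "wy": 0, "wz": 0, "fingers": 0.25},
  ],
)

```text
clock: 2.92
eef_pos: [454.1, -95.9, 306.6]
tool_rot: [-0.035, 1.57, -0.452]
force: [-0.2, -0.1, 0.5]
width: 64.2
```

>>> servo_tool(
  rows=[
    {"dx": 0, "dy": 0.053, "dz": 0.003, "wx": -0.55, "wy": 0, "wz": 0, "fingers": 0.25},
    {"dx": 0, "dy": 0.052, "dz": 0.006, "wx": -0.55, "wy": 0, "wz": 0, "fingers": 0.25},
    {"dx": 0, "dy": 0.052, "dz": 0.009, "wx": -0.55, "wy": 0, "wz": 0, "fingers": 0.25},
    {"dx": 0, "dy": 0.051, "dz": 0.012, "wx": -0.55, "wy": 0, "wz": 0, "fingers": 0.25},
    {"dx": 0, "dy": 0.05, "dz": 0.015, "wx": -0.55, "wy": 0, "wz": 0, "fingers": 0.25},
  ],
)

```text
clock: 3.55
eef_pos: [544.6, 79.1, 306.5]
tool_rot: [-0.269, 1.57, -0.398]
force: [0.1, -0.4, -0.1]
width: 64.0
```

```bash
python3 -c "
from h import *
plan(540,82,120,-0.116,5)
im=snap('wrist','w1.png'); c=cam('wrist'); print((-c[3].T@c[4]).round(),c[3].round(2))
b=ctrl.silhouettes('tray','wrist')
for m in b:
  print(m['conf'],m['extent'],ray(c,m['extent'][:2],17))
"
```

```text
at [544.6  79.1 306.5] rotvec units [-0.13  0.01  0.  ] t 3.55 F [ 0.1 -0.4 -0.1] w 64.0
[ 0.05   0.001 -0.001] [-0.026  0.001  0.   ]
[ 0.05   0.001 -0.001] [-0.026  0.001  0.   ]
[ 0.05   0.001 -0.001] [-0.026  0.001  0.   ]
[ 0.05   0.001 -0.001] [-0.026  0.001  0.   ]
[ 0.05   0.001 -0.001] [-0.026  0.001  0.   ]
[555. 165. 450.] [[ 0.99 -0.12  0.  ]
 [-0.12 -0.94  0.31]
 [-0.04 -0.31 -0.95]]
0.92 [269.8, 21.2, 87.0, 36.7] [544.99366726 275.43379972  17.        ]
0.88 [166.1, 71.7, 76.8, 61.4] [396.22970665 233.12334005  17.        ]
0.7 [284.9, 153.2, 79.3, 86.0] [542.95008466 103.61704611  17.        ]
```

View pics/w1.png

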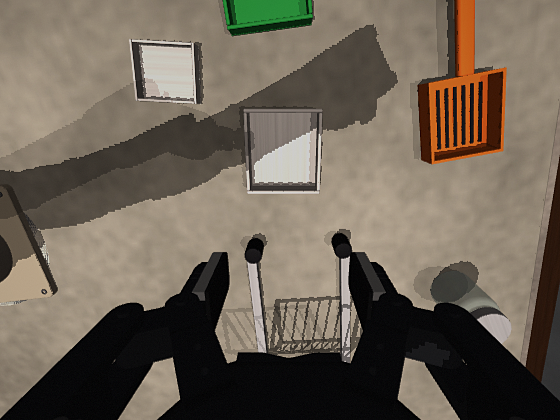

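```bash
python3 -c "
from h import *
c=cam('wrist'); im=cv2.imread('pics/w1.png')
cv2.imwrite('pics/w1z.png',cv2.resize(im[95:285,215:375],None,fx=4.0,fy=3.15*4/3.15,interpolation=cv2.INTER_CUBIC)[:600*2])
cv2.imwrite('pics/w1zf.png',cv2.resize(im[225:285,225:375],None,fx=5,fy=5,interpolation=cv2.INTER_CUBIC))
cv2.imwrite('pics/w1zt.png',cv2.resize(im[100:205,230:340],None,fx=5,fy=5,interpolation=cv2.INTER_CUBIC))
"
```

```text
(no output)
```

View pics/w1zf.png

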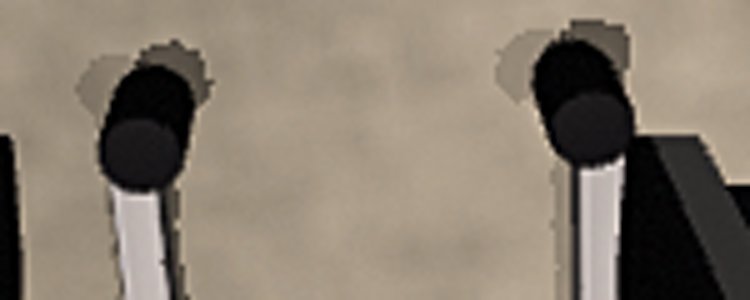

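View pics/w1zt.png

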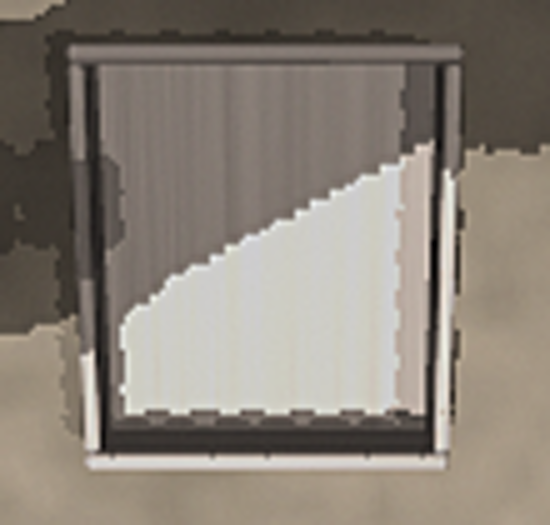

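```bash
python3 -c "
from h import *
c=cam('wrist')
F=[ray(c,p,40) for p in((253.2,256),(343.8,250.4))]
C=np.array([ray(c,p,35) for p in((243.4,108.8),(322.4,108.8),(319.2,194),(247.4,194))])
print(np.round(F,1),C.round(1).tolist(),C.mean(0))
print([np.linalg.norm(C[i]-C[i-1]) for i in range(4)],np.linalg.norm(F[0]-F[1]))
d=C[2]+C[3]-C[0]-C[1];print('tray yaw',np.arctan2(d[1],d[0])); v=F[1]-F[0]; print('rack',(F[0]+F[1])/2,np.arctan2(v[1],v[0])-np.pi/2)
"
```

```text
[[471.8 -49.4  40. ]
 [613.8 -57.3  40. ]] [[493.7, 169.7, 35.0], [599.8, 156.4, 35.0], [584.5, 37.3, 35.0], [478.9, 50.5, 35.0]] [539.23249266 103.46346554  35.        ]
[np.float64(120.09926606305112), np.float64(106.96962815430653), np.float64(120.08671741229838), np.float64(106.39731621668102)] 142.17652698060348
tray yaw -1.6968001013560943
rack [542.7856396  -53.35967603  40.        ] -1.6268385500424347
```

```bash
python3 -c "
from h import *
plan(537.5,88,70,-0.126,5)"
```

```text
at [545.2  83.3 306.5] rotvec units [ 0.02  0.01 -0.04] t 3.65 F [-0.6 -0.2 -0.9] w 63.8
[ 0.063  0.001 -0.002] [ 0.003  0.002 -0.008]
[ 0.063  0.001 -0.002] [ 0.003  0.002 -0.008]
[ 0.063  0.001 -0.002] [ 0.003  0.002 -0.008]
[ 0.063  0.001 -0.002] [ 0.003  0.002 -0.008]
[ 0.063  0.001 -0.002] [ 0.003  0.002 -0.008]
```

```bash
python3 -c "
from h import *
c=cam('wrist'); im=snap('wrist','w2.png')[:,:,::-1]
print(np.abs(cam('wrist')[4]-c[4]).max())
np.save('c2.npy',np.array([*c[:3],*c[3].ravel(),*c[4]]))
cv2.imwrite('pics/w2zf.png',cv2.resize(im[225:285,225:375],None,fx=5,fy=5,interpolation=cv2.INTER_CUBIC))
cv2.imwrite('pics/w2zt.png',cv2.resize(im[100:205,230:340],None,fx=5,fy=5,interpolation=cv2.INTER_CUBIC))
"
```

```text
2.238006881202736
```

View pics/w2zf.png

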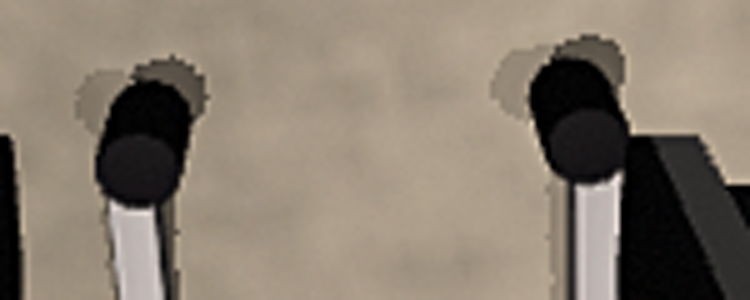

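View pics/w2zt.png

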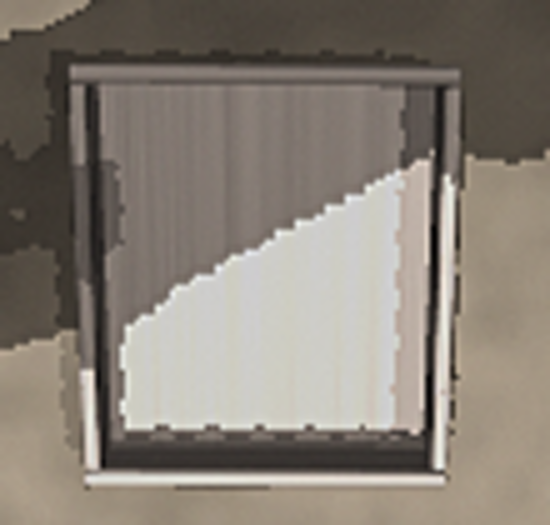

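```bash
cat >> h.py <<'E'
def calc(c,f,t):
    F=[ray(c,p,40) for p in f]; C=np.array([ray(c,p,35) for p in t])
    print([np.linalg.norm(C[i]-C[i-1]).round(1) for i in range(4)],np.linalg.norm(F[0]-F[1]))
    d=C[2]+C[3]-C[0]-C[1]; ty=np.arctan2(d[1],d[0]); v=F[1]-F[0]; ry=np.arctan2(v[1],v[0])-np.pi/2
    o=((F[0]+F[1])/2)[:2]; t=C.mean(0)[:2]
    u=np.array([np.cos(ry),np.sin(ry)]);w=np.array([-u[1],u[0]])
    print('rack',o,ry,'tray',t,ty,'rel',(t-o)@u,(t-o)@w,ty-ry)
E
python3 -c "
from h import *
a=np.load('c2.npy'); c=(*a[:3],a[3:12].reshape(3,3),a[12:])
for k in (c,cam('wrist')): calc(k,((252.8,259),(342.8,254.2)),((243.4,113.2),(322.4,113.2),(319,197.4),(247,197.4)))
"
```

```text
[np.float64(119.7), np.float64(107.4), np.float64(119.7), np.float64(107.1)] 141.74288447127125
rack [541.04687705 -59.14234778] -1.6360128578923967 tray [538.29687363  98.05942517] -1.7004928595138722 rel -156.68836787117627 -12.989045794497299 -0.06448000162147549
[np.float64(119.7), np.float64(107.3), np.float64(119.6), np.float64(107.1)] 141.7876983466957
rack [539.30001215 -62.77429873] -1.6385468613936944 tray [537.07246929  94.51356648] -1.7037838869765154 rel -156.7762152180471 -12.870618941311225 -0.06523702558282096
```

```bash
python3 -c "
from h import *
plan(536.8,85,70,-0.13,5)"
```

```text
at [544.3  80.5 306.2] rotvec units [ 0.02 -0.   -0.01] t 3.7 F [ 0.1 -1.6  0.2] w 63.9
[ 0.063  0.001 -0.002] [ 0.005 -0.    -0.003]
[ 0.063  0.001 -0.002] [ 0.005 -0.    -0.003]
[ 0.063  0.001 -0.002] [ 0.005 -0.    -0.003]
[ 0.063  0.001 -0.002] [ 0.005 -0.    -0.003]
[ 0.063  0.001 -0.002] [ 0.005 -0.    -0.003]
```

>>> servo_tool(
  rows=[
    {"dx": 0.06, "dy": 0.001, "dz": -0.002, "wx": 0, "wy": 0, "wz": 0, "fingers": 0.3},
    {"dx": 0.06, "dy": 0.001, "dz": -0.002, "wx": 0, "wy": 0, "wz": 0, "fingers": 0.3},
    {"dx": 0.06, "dy": 0.001, "dz": -0.002, "wx": 0, "wy": 0, "wz": 0, "fingers": 0.3},
    {"dx": 0.06, "dy": 0.001, "dz": -0.002, "wx": 0, "wy": 0, "wz": 0, "fingers": 0.3},
    {"dx": 0.06, "dy": 0.001, "dz": -0.002, "wx": 0, "wy": 0, "wz": 0, "fingers": 0.3},
  ],
)

```text
clock: 4.32
eef_pos: [537.0, 81.1, 80.3]
tool_rot: [-0.941, 1.57, -1.075]
force: [0.6, 0.4, 0.0]
width: 60.0
```

>>> servo_tool(
  rows=[
    {"dx": 0, "dy": 0, "dz": 0, "wx": 0, "wy": 0, "wz": 0, "fingers": 0.3},
    {"dx": 0, "dy": 0, "dz": 0, "wx": 0, "wy": 0, "wz": 0, "fingers": 0.3},
  ],
)

```text
clock: 4.58
eef_pos: [538.0, 82.5, 82.7]
tool_rot: [0.133, 1.569, 0.001]
force: [1.0, 0.3, 0.5]
width: 59.8
```

```bash
python3 -c "
from h import *
plan(536.8,85,12,-0.13,3)
snap('wrist','w3.png')"
```

```text
at [538.   82.5  82.7] rotvec units [-0.02  0.02 -0.  ] t 4.58 F [1.  0.3 0.5] w 59.8
[ 0.031  0.001 -0.001] [-0.006  0.006 -0.001]
[ 0.031  0.001 -0.001] [-0.006  0.006 -0.001]
[ 0.031  0.001 -0.001] [-0.006  0.006 -0.001]
```

View pics/w3.png

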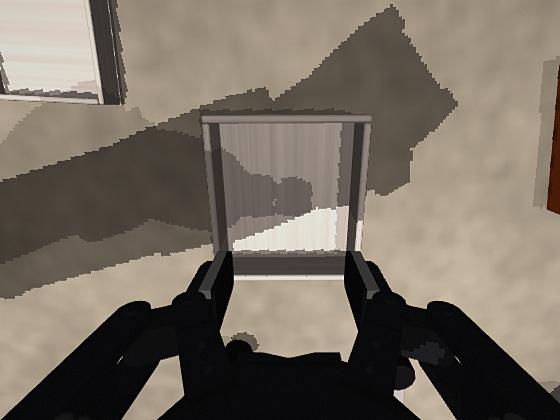

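>>> servo_tool(
  rows=[
    {"dx": 0.03, "dy": 0.001, "dz": -0.001, "wx": 0, "wy": 0, "wz": 0, "fingers": 0.3},
    {"dx": 0.03, "dy": 0, "dz": -0.001, "wx": 0, "wy": 0, "wz": 0, "fingers": 0.3},
    {"dx": 0.02, "dy": 0, "dz": 0, "wx": 0, "wy": 0, "wz": 0, "fingers": 0.3},
    {"dx": 0.01, "dy": 0, "dz": 0, "wx": 0, "wy": 0, "wz": 0, "fingers": 0.3},
    {"dx": 0, "dy": 0, "dz": 0, "wx": 0, "wy": 0, "wz": 0, "fingers": 0.3},
  ],
)

```text
clock: 5.25
eef_pos: [535.9, 83.8, 14.1]
tool_rot: [0.11, 1.57, -0.022]
force: [0.0, 0.0, -0.1]
width: 59.9
```

```bash
python3 -c "
from h import *
plan(536.8,85,12,-0.13,3)
snap('scene','s4.png');snap('wrist','w4.png');im=snap('top','t4.png')
cv2.imwrite('pics/t4z.png',cv2.resize(im[170:320,240:400,::-1],None,fx=4,fy=4,interpolation=cv2.INTER_CUBIC))"
```

```text
at [535.9  83.8  14.1] rotvec units [-0.01  0.   -0.  ] t 5.25 F [ 0.   0.  -0.1] w 59.9
[0.001 0.001 0.   ] [-0.004  0.001 -0.   ]
[0.001 0.001 0.   ] [-0.004  0.001 -0.   ]
[0.001 0.001 0.   ] [-0.004  0.001 -0.   ]
```

View pics/w4.png

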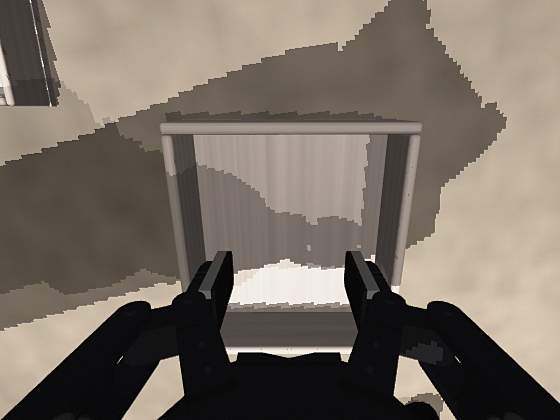

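View pics/s4.png

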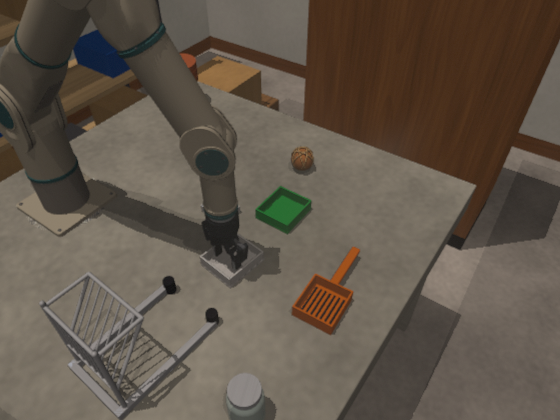

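>>> servo_tool(
  rows=[
    {"dx": 0.001, "dy": -0.005, "dz": 0, "wx": 0, "wy": 0, "wz": 0, "fingers": 0.25},
    {"dx": 0, "dy": -0.01, "dz": 0, "wx": 0, "wy": 0, "wz": 0, "fingers": 0.25},
    {"dx": 0, "dy": -0.01, "dz": 0, "wx": 0, "wy": 0, "wz": 0, "fingers": 0.25},
    {"dx": 0, "dy": -0.01, "dz": 0, "wx": 0, "wy": 0, "wz": 0, "fingers": 0.25},
    {"dx": 0, "dy": -0.01, "dz": 0, "wx": 0, "wy": 0, "wz": 0, "fingers": 0.25},
  ],
)

```text
clock: 6.02
eef_pos: [531.5, 50.5, 13.1]
tool_rot: [1.141, 1.569, 1.01]
force: [0.1, 2.0, -0.1]
width: 63.8
```

```bash
cat >> h.py <<'E'
RO=np.array([541,-58.5]); RY=-1.635
def rel(p):
    u=np.array([np.cos(RY),np.sin(RY)]);w=np.array([-u[1],u[0]]); return ((p[:2]-RO)@u).round(1),((p[:2]-RO)@w).round(1)
def pt(x,y):
    u=np.array([np.cos(RY),np.sin(RY)]);w=np.array([-u[1],u[0]]); return RO+x*u+y*w
def goto(x,y,z,dj,N):
    print('tcp rel',rel(ctrl.read_state()['eef_pos'])); plan(*pt(x,y),z,RY+np.pi/2+dj,N)
E
python3 -c "
from h import *
goto(-40,1,13,0,8)
snap('wrist','w5.png')"
```

```text
tcp rel (np.float64(-108.1), np.float64(-16.5))
at [531.5  50.5  13.1] rotvec units [-0.64  0.01 -0.01] t 6.03 F [ 0.1  2.  -0.1] w 63.8
[ 0.    -0.011  0.004] [-0.08   0.001 -0.001]
[ 0.    -0.011  0.004] [-0.08   0.001 -0.001]
[ 0.    -0.011  0.003] [-0.08   0.001 -0.001]
[ 0.    -0.011  0.003] [-0.08   0.001 -0.001]
[ 0.    -0.011  0.003] [-0.08   0.001 -0.001]
[ 0.    -0.011  0.003] [-0.08   0.001 -0.001]
[ 0.    -0.011  0.003] [-0.08   0.001 -0.001]
[ 0.    -0.011  0.003] [-0.08   0.001 -0.001]
```

View pics/w5.png

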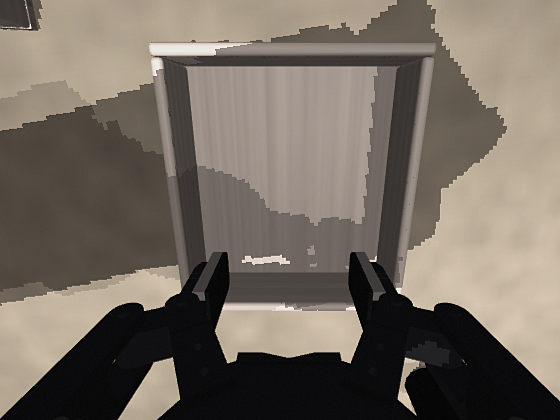

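>>> servo_tool(
  rows=[
    {"dx": 0, "dy": -0.011, "dz": 0.004, "wx": -0.08, "wy": 0, "wz": 0, "fingers": 0.25},
    {"dx": 0, "dy": -0.011, "dz": 0.004, "wx": -0.08, "wy": 0, "wz": 0, "fingers": 0.25},
    {"dx": 0, "dy": -0.011, "dz": 0.004, "wx": -0.08, "wy": 0, "wz": 0, "fingers": 0.25},
    {"dx": 0, "dy": -0.011, "dz": 0.003, "wx": -0.08, "wy": 0, "wz": 0, "fingers": 0.25},
    {"dx": 0, "dy": -0.011, "dz": 0.003, "wx": -0.08, "wy": 0, "wz": 0, "fingers": 0.25},
  ],
)

```text
clock: 6.7
eef_pos: [540.1, 7.3, 13.1]
tool_rot: [0.891, 1.571, 0.802]
force: [-0.7, 3.0, 1.5]
width: 64.3
```

>>> servo_tool(
  rows=[
    {"dx": 0, "dy": -0.005, "dz": 0.003, "wx": -0.08, "wy": 0, "wz": 0, "fingers": 0.25},
    {"dx": 0, "dy": -0.005, "dz": 0.003, "wx": -0.08, "wy": 0, "wz": 0, "fingers": 0.25},
    {"dx": 0, "dy": -0.005, "dz": 0.003, "wx": -0.08, "wy": 0, "wz": 0, "fingers": 0.25},
    {"dx": 0, "dy": 0, "dz": 0, "wx": 0, "wy": 0, "wz": 0, "fingers": 0.25},
  ],
)

```text
clock: 7.2
eef_pos: [546.0, -4.8, 13.0]
tool_rot: [-1.294, 1.57, -1.359]
force: [-0.4, 0.4, 0.6]
width: 64.3
```

```bash
python3 -c "
from h import *
goto(-40,1,13,0,8)
snap('wrist','w6.png'); im=snap('top','t6.png'); snap('scene','s6.png')
cv2.imwrite('pics/t6z.png',cv2.resize(im[170:310,240:420,::-1],None,fx=4,fy=4,interpolation=cv2.INTER_CUBIC))"
```

```text
tcp rel (np.float64(-53.9), np.float64(1.6))
at [546.   -4.8  13. ] rotvec units [-0.    0.    0.01] t 7.2 F [-0.4  0.4  0.6] w 64.3
[ 0.    -0.002 -0.   ] [-0.001  0.     0.001]
[ 0.    -0.002 -0.   ] [-0.001  0.     0.001]
[ 0.    -0.002 -0.   ] [-0.001  0.     0.001]
[ 0.    -0.002 -0.   ] [-0.001  0.     0.001]
[ 0.    -0.002 -0.   ] [-0.001  0.     0.001]
[ 0.    -0.002 -0.   ] [-0.001  0.     0.001]
[ 0.    -0.002 -0.   ] [-0.001  0.     0.001]
[ 0.    -0.002 -0.   ] [-0.001  0.     0.001]
```

View pics/w6.png

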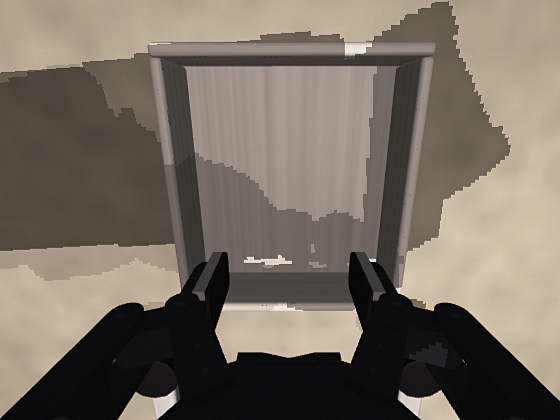

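View pics/t6z.png

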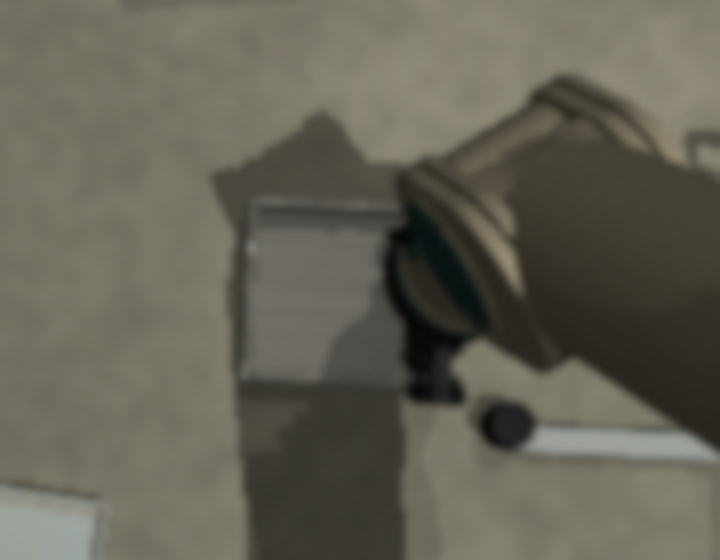

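View pics/s6.png

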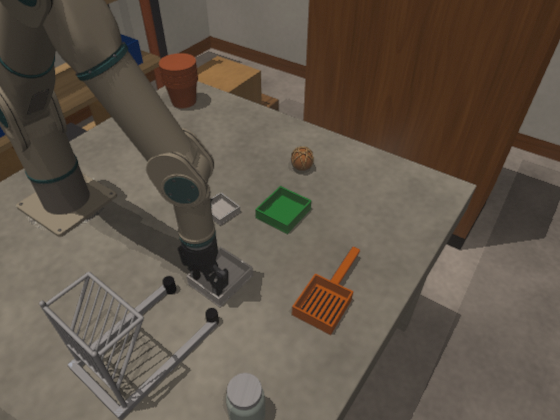

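```bash
python3 -c "
from h import *
c=cam('wrist')
im=cv2.imread('pics/w6.png'); cv2.imwrite('pics/w6z.png',cv2.resize(im[340:420,110:460],None,fx=2.2,fy=2.2,interpolation=cv2.INTER_CUBIC))
for p in((149,43),(435,43)): q=ray(c,p,35); print(q,rel(q))
for x,y in((0,71),(0,-71)): print(proj(c,[*pt(x,y),40]))
"
```

```text
[500.51456857 101.49874648  35.        ] (np.float64(-157.1), np.float64(-50.7))
[606.07228837  94.54407692  35.        ] (np.float64(-156.9), np.float64(55.1))
[np.float64(422.8251827731302), np.float64(377.7605010314933)]
[np.float64(151.45584256336173), np.float64(377.7562591295573)]
```

View pics/w6z.png

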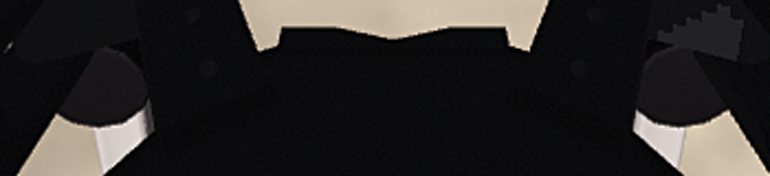

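>>> servo_tool(
  rows=[
    {"dx": 0, "dy": -0.008, "dz": -0.001, "wx": 0, "wy": 0, "wz": 0, "fingers": 0.25},
    {"dx": 0, "dy": -0.01, "dz": 0, "wx": 0, "wy": 0, "wz": 0, "fingers": 0.25},
    {"dx": 0, "dy": -0.01, "dz": 0, "wx": 0, "wy": 0, "wz": 0, "fingers": 0.25},
    {"dx": 0, "dy": -0.01, "dz": 0, "wx": 0, "wy": 0, "wz": 0, "fingers": 0.25},
    {"dx": 0, "dy": -0.01, "dz": 0, "wx": 0, "wy": 0, "wz": 0, "fingers": 0.25},
  ],
)

```text
clock: 7.98
eef_pos: [542.7, -40.5, 13.1]
tool_rot: [0.327, 1.571, 0.263]
force: [0.2, 2.4, -0.7]
width: 63.7
```

```bash
python3 -c "
from h import *
goto(50,0,13,0,5)
snap('scene','s7.png')
snap('wrist','w7.png')"
```

```text
tcp rel (np.float64(-18.1), np.float64(0.6))
at [542.7 -40.5  13.1] rotvec units [-0.  0. -0.] t 7.97 F [ 0.2  2.4 -0.7] w 63.7
[ 0.    -0.018 -0.   ] [-0.  0. -0.]
[ 0.    -0.018 -0.   ] [-0.  0. -0.]
[ 0.    -0.018 -0.   ] [-0.  0. -0.]
[ 0.    -0.018 -0.   ] [-0.  0. -0.]
[ 0.    -0.018 -0.   ] [-0.  0. -0.]
```

View pics/w7.png

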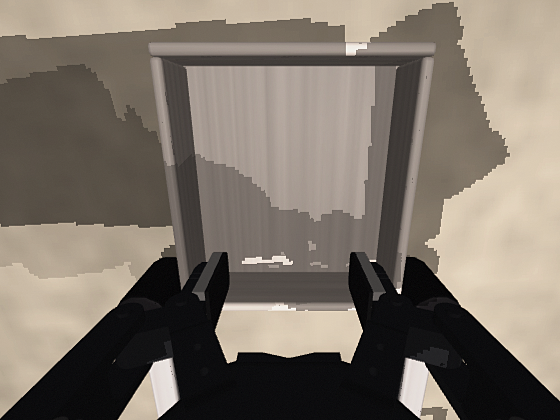

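View pics/s7.png

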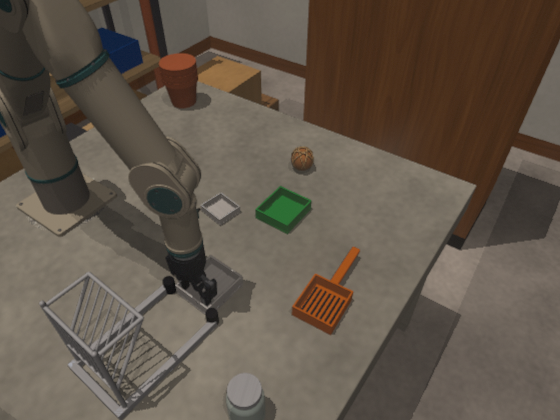

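>>> servo_tool(
  rows=[
    {"dx": 0, "dy": -0.006, "dz": 0, "wx": 0, "wy": 0, "wz": 0, "fingers": 0.25},
    {"dx": 0, "dy": -0.008, "dz": 0, "wx": 0, "wy": 0, "wz": 0, "fingers": 0.25},
    {"dx": 0, "dy": -0.008, "dz": 0, "wx": 0, "wy": 0, "wz": 0, "fingers": 0.25},
  ],
)

```text
clock: 8.45
eef_pos: [541.7, -56.4, 13.1]
tool_rot: [1.502, 1.571, 1.439]
force: [-0.6, 2.0, 0.2]
width: 64.1
```

>>> servo_tool(
  rows=[
    {"dx": 0, "dy": -0.008, "dz": 0, "wx": 0, "wy": 0, "wz": 0, "fingers": 0.25},
    {"dx": 0, "dy": -0.008, "dz": 0, "wx": 0, "wy": 0, "wz": 0, "fingers": 0.25},
    {"dx": 0, "dy": -0.008, "dz": 0, "wx": 0, "wy": 0, "wz": 0, "fingers": 0.25},
  ],
)

```text
clock: 8.82
eef_pos: [540.5, -74.7, 13.1]
tool_rot: [0.979, 1.571, 0.915]
force: [0.0, 3.0, 0.5]
width: 64.2
```

```bash
python3 -c "
from h import *
goto(70,0,13,0,5)
snap('scene','s8.png')
snap('wrist','w8.png')"
```

```text
tcp rel (np.float64(16.2), np.float64(0.6))
at [540.5 -74.7  13.1] rotvec units [ 0.  0. -0.] t 8.82 F [0.  3.  0.5] w 64.2
[ 0.    -0.014 -0.   ] [ 0.  0. -0.]
[ 0.    -0.014 -0.   ] [ 0.  0. -0.]
[ 0.    -0.014 -0.   ] [ 0.  0. -0.]
[ 0.    -0.014 -0.   ] [ 0.  0. -0.]
[ 0.    -0.014 -0.   ] [ 0.  0. -0.]
```

View pics/w8.png

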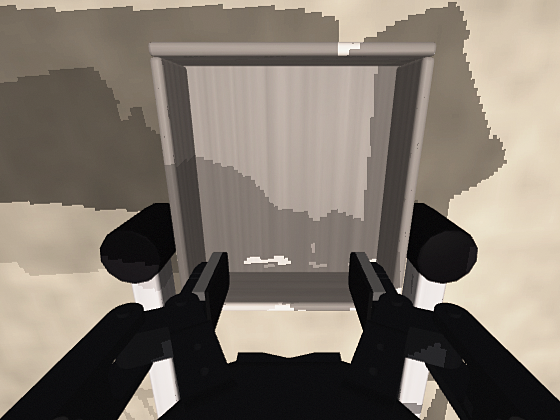

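View pics/s8.png

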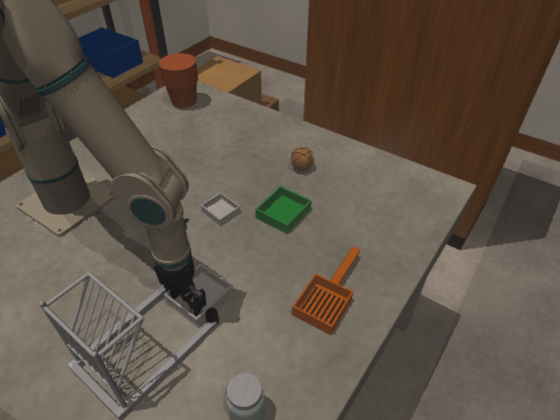

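>>> servo_tool(
  rows=[
    {"dx": 0, "dy": -0.01, "dz": 0, "wx": 0, "wy": 0, "wz": 0, "fingers": 0.25},
    {"dx": 0, "dy": -0.01, "dz": 0, "wx": 0, "wy": 0, "wz": 0, "fingers": 0.25},
    {"dx": 0, "dy": -0.01, "dz": 0, "wx": 0, "wy": 0, "wz": 0, "fingers": 0.25},
    {"dx": 0, "dy": -0.01, "dz": 0, "wx": 0, "wy": 0, "wz": 0, "fingers": 0.25},
  ],
)

```text
clock: 9.43
eef_pos: [538.6, -104.8, 13.1]
tool_rot: [0.675, 1.571, 0.611]
force: [0.1, 2.8, -0.2]
width: 64.2
```

>>> servo_tool(
  rows=[
    {"dx": 0, "dy": -0.01, "dz": 0, "wx": 0, "wy": 0, "wz": 0, "fingers": 0.25},
    {"dx": 0, "dy": -0.01, "dz": 0, "wx": 0, "wy": 0, "wz": 0, "fingers": 0.25},
    {"dx": 0, "dy": -0.01, "dz": 0, "wx": 0, "wy": 0, "wz": 0, "fingers": 0.25},
    {"dx": 0, "dy": 0, "dz": 0, "wx": 0, "wy": 0, "wz": 0, "fingers": 0.25},
  ],
)

```text
clock: 9.93
eef_pos: [536.8, -128.5, 13.0]
tool_rot: [-1.848, 1.569, -1.914]
force: [-0.1, -0.8, 0.2]
width: 64.3
```

```bash
python3 -c "
from h import *
goto(70,0,13,0,5)
snap('scene','s9.png')
snap('wrist','w9.png')"
```

```text
tcp rel (np.float64(70.1), np.float64(0.3))
at [ 536.8 -128.5   13. ] rotvec units [-0.01 -0.    0.01] t 9.93 F [-0.1 -0.8  0.2] w 64.3
[ 0.  0. -0.] [-0.003 -0.001  0.003]
[ 0.  0. -0.] [-0.003 -0.001  0.003]
[ 0.  0. -0.] [-0.003 -0.001  0.003]
[ 0.  0. -0.] [-0.003 -0.001  0.003]
[ 0.  0. -0.] [-0.003 -0.001  0.003]
```

View pics/w9.png

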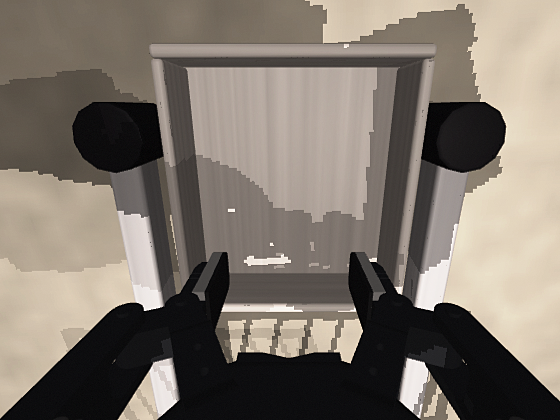

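View pics/s9.png

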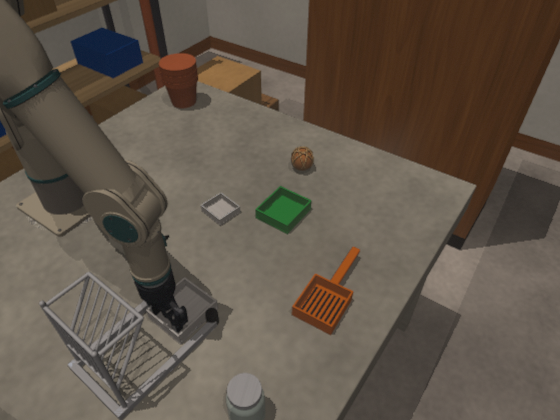

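>>> servo_tool(
  rows=[
    {"dx": 0, "dy": 0.012, "dz": 0, "wx": 0, "wy": 0, "wz": 0, "fingers": 0.35},
    {"dx": -0.01, "dy": 0, "dz": 0, "wx": 0, "wy": 0, "wz": 0, "fingers": 0.35},
    {"dx": -0.03, "dy": 0, "dz": 0, "wx": 0, "wy": 0, "wz": 0, "fingers": 0.4},
    {"dx": -0.05, "dy": 0, "dz": 0, "wx": 0, "wy": 0, "wz": 0, "fingers": 0.4},
    {"dx": -0.03, "dy": 0.04, "dz": 0, "wx": 0, "wy": 0, "wz": 0, "fingers": 0.4},
  ],
)

```text
clock: 10.65
eef_pos: [540.1, -90.2, 104.9]
tool_rot: [-0.895, 1.568, -0.963]
force: [0.9, -0.3, 0.1]
width: 51.3
```

>>> servo_tool(
  rows=[
    {"dx": 0, "dy": 0.04, "dz": 0, "wx": 0, "wy": 0, "wz": 0, "fingers": 0.4},
    {"dx": 0, "dy": 0.05, "dz": 0, "wx": 0, "wy": 0, "wz": 0, "fingers": 0.4},
    {"dx": 0, "dy": 0.06, "dz": 0, "wx": 0, "wy": 0, "wz": 0, "fingers": 0.4},
    {"dx": 0, "dy": 0, "dz": 0, "wx": 0, "wy": 0, "wz": 0, "fingers": 0.4},
    {"dx": 0, "dy": 0, "dz": 0, "wx": 0, "wy": 0, "wz": 0, "fingers": 0.4},
  ],
)

```text
clock: 11.28
eef_pos: [546.7, 24.0, 103.3]
tool_rot: [-1.63, 1.57, -1.694]
force: [-0.0, -0.7, -0.2]
width: 51.2
```

```bash
python3 -c "
from h import *
goto(-75,0,13,0,4)
im=snap('top','t10.png')
cv2.imwrite('pics/t10z.png',cv2.resize(im[170:310,300:480,::-1],None,fx=4,fy=4,interpolation=cv2.INTER_CUBIC))
snap('wrist','w10.png')"
```

```text
tcp rel (np.float64(-82.7), np.float64(0.4))
at [546.7  24.  103.3] rotvec units [ 0.01 -0.    0.01] t 11.28 F [-0.  -0.7 -0.2] w 51.2
[ 0.03  -0.003 -0.   ] [ 0.002 -0.     0.003]
[ 0.03  -0.003 -0.   ] [ 0.002 -0.     0.003]
[ 0.03  -0.003 -0.   ] [ 0.002 -0.     0.003]
[ 0.03  -0.003 -0.   ] [ 0.002 -0.     0.003]
```

View pics/w10.png

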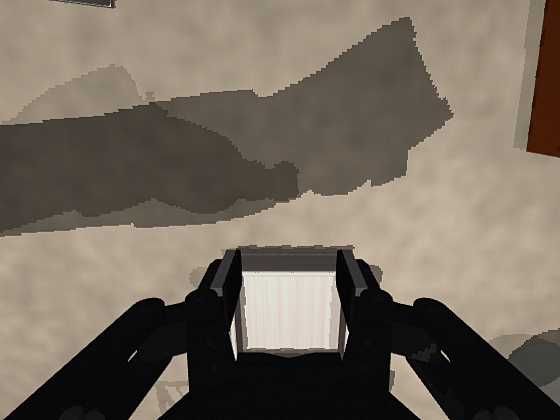

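View pics/t10z.png

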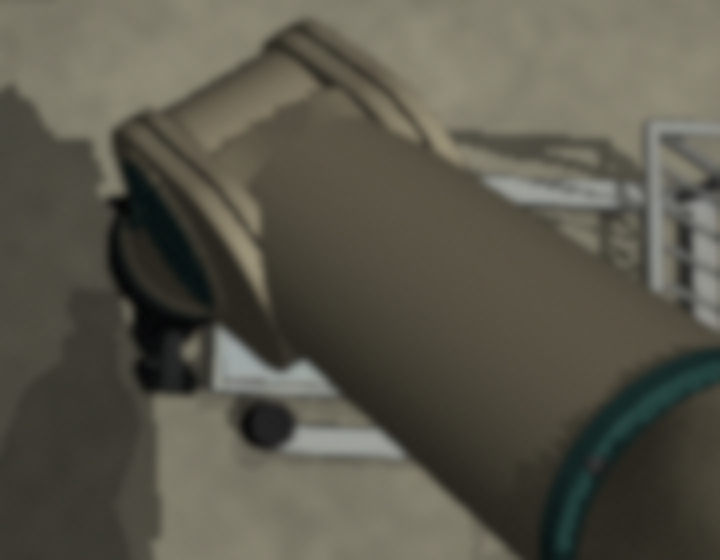

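>>> servo_tool(
  rows=[
    {"dx": 0.04, "dy": 0, "dz": 0, "wx": 0, "wy": 0, "wz": 0, "fingers": 0.4},
    {"dx": 0.04, "dy": 0, "dz": 0, "wx": 0, "wy": 0, "wz": 0, "fingers": 0.4},
    {"dx": 0.03, "dy": 0, "dz": 0, "wx": 0, "wy": 0, "wz": 0, "fingers": 0.4},
    {"dx": 0.01, "dy": -0.01, "dz": 0, "wx": 0, "wy": 0, "wz": 0, "fingers": 0.4},
    {"dx": 0, "dy": -0.01, "dz": 0, "wx": 0, "wy": 0, "wz": 0, "fingers": 0.4},
  ],
)

```text
clock: 12.0
eef_pos: [545.7, 8.0, 13.0]
tool_rot: [-2.2, 1.57, -2.266]
force: [-1.1, 0.2, -0.5]
width: 51.1
```

>>> servo_tool(
  rows=[
    {"dx": 0, "dy": -0.01, "dz": 0, "wx": 0, "wy": 0, "wz": 0, "fingers": 0.4},
    {"dx": 0, "dy": -0.01, "dz": 0, "wx": 0, "wy": 0, "wz": 0, "fingers": 0.4},
    {"dx": 0, "dy": -0.01, "dz": 0, "wx": 0, "wy": 0, "wz": 0, "fingers": 0.4},
    {"dx": 0, "dy": -0.01, "dz": 0, "wx": 0, "wy": 0, "wz": 0, "fingers": 0.4},
  ],
)

```text
clock: 12.5
eef_pos: [544.7, -19.3, 13.6]
tool_rot: [0.906, 1.568, 0.843]
force: [-0.2, 4.8, 2.0]
width: 51.4
```

```bash
python3 -c "
from h import *
goto(23,0,13,0,7)
snap('scene','s11.png')
snap('wrist','w11.png')"
```

```text
tcp rel (np.float64(-39.4), np.float64(1.2))
at [544.7 -19.3  13.6] rotvec units [ 0.01  0.02 -0.02] t 12.5 F [-0.2  4.8  2. ] w 51.4
[ 0.    -0.012 -0.   ] [ 0.001  0.002 -0.003]
[ 0.    -0.012 -0.   ] [ 0.001  0.002 -0.003]
[ 0.    -0.012 -0.   ] [ 0.001  0.002 -0.003]
[ 0.    -0.012 -0.   ] [ 0.001  0.002 -0.003]
[ 0.    -0.012 -0.   ] [ 0.001  0.002 -0.003]
[ 0.    -0.012 -0.   ] [ 0.001  0.002 -0.003]
[ 0.    -0.012 -0.   ] [ 0.001  0.002 -0.003]
```

View pics/w11.png

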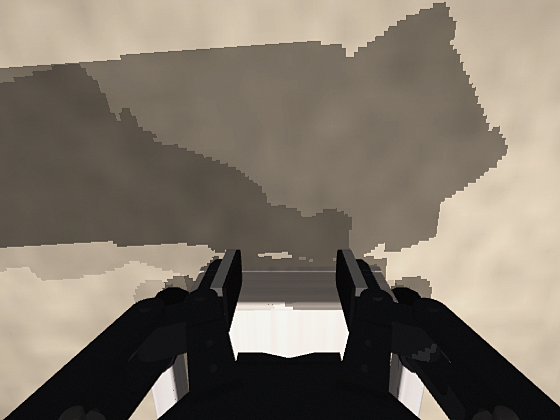

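View pics/s11.png

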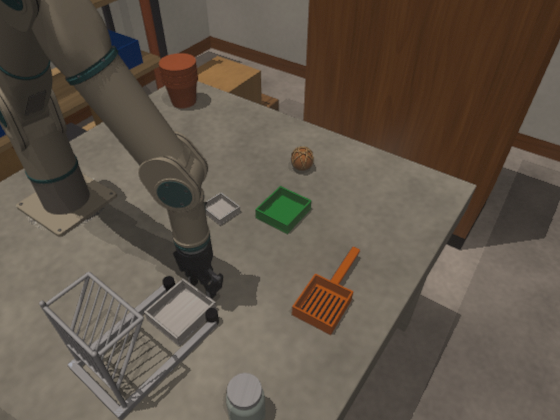

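>>> servo_tool(
  rows=[
    {"dx": 0, "dy": -0.01, "dz": 0, "wx": 0, "wy": 0, "wz": 0, "fingers": 0.4},
    {"dx": 0, "dy": -0.01, "dz": -0.001, "wx": 0, "wy": 0, "wz": 0, "fingers": 0.4},
    {"dx": 0, "dy": -0.01, "dz": 0, "wx": 0, "wy": 0, "wz": 0, "fingers": 0.4},
    {"dx": 0, "dy": -0.01, "dz": 0, "wx": 0, "wy": 0, "wz": 0, "fingers": 0.4},
  ],
)

```text
clock: 13.1
eef_pos: [541.6, -50.1, 13.3]
tool_rot: [0.82, 1.57, 0.757]
force: [0.8, 4.9, 4.4]
width: 50.9
```

```bash
python3 -c "
from h import *
goto(26,0,13,0,4)
snap('scene','s12.png')
"
```

```text
tcp rel (np.float64(-8.4), np.float64(0.1))
at [541.6 -50.1  13.3] rotvec units [ 0.01  0.01 -0.01] t 13.1 F [0.8 4.9 4.4] w 50.9
[ 0.    -0.011 -0.   ] [ 0.001  0.002 -0.002]
[ 0.    -0.011 -0.   ] [ 0.001  0.002 -0.002]
[ 0.    -0.011 -0.   ] [ 0.001  0.002 -0.002]
[ 0.    -0.011 -0.   ] [ 0.001  0.002 -0.002]
```

View pics/s12.png

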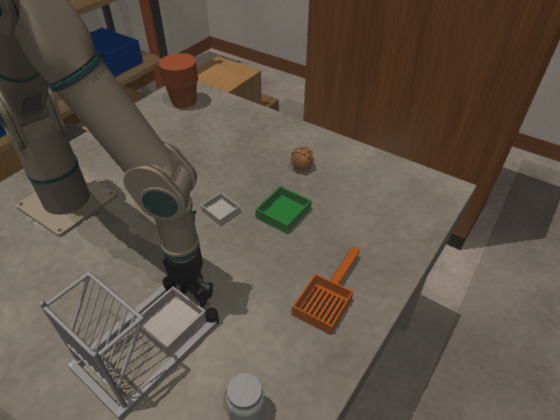

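>>> servo_tool(
  rows=[
    {"dx": 0, "dy": -0.01, "dz": 0, "wx": 0, "wy": 0, "wz": 0, "fingers": 0.4},
    {"dx": 0, "dy": -0.01, "dz": 0, "wx": 0, "wy": 0, "wz": 0, "fingers": 0.4},
    {"dx": 0, "dy": -0.01, "dz": 0, "wx": 0, "wy": 0, "wz": 0, "fingers": 0.4},
    {"dx": 0, "dy": -0.01, "dz": 0, "wx": 0, "wy": 0, "wz": 0, "fingers": 0.4},
    {"dx": 0, "dy": -0.005, "dz": 0, "wx": 0, "wy": 0, "wz": 0, "fingers": 0.4},
  ],
)

```text
clock: 13.78
eef_pos: [539.1, -84.1, 13.1]
tool_rot: [1.515, 1.57, 1.451]
force: [1.3, 4.4, 4.2]
width: 51.1
```

>>> servo_tool(
  rows=[
    {"dx": 0, "dy": 0, "dz": 0, "wx": 0, "wy": 0, "wz": 0, "fingers": 0.4},
    {"dx": 0, "dy": 0.01, "dz": 0, "wx": 0, "wy": 0, "wz": 0, "fingers": 0.4},
    {"dx": 0, "dy": 0.02, "dz": 0, "wx": 0, "wy": 0, "wz": 0, "fingers": 0.4},
    {"dx": 0, "dy": 0.03, "dz": 0, "wx": 0, "wy": 0, "wz": 0, "fingers": 0.4},
    {"dx": 0, "dy": 0.05, "dz": 0, "wx": 0, "wy": 0, "wz": 0, "fingers": 0.4},
  ],
)

```text
clock: 14.4
eef_pos: [544.0, -1.9, 12.7]
tool_rot: [-2.124, 1.569, -2.19]
force: [-0.4, 1.2, -0.3]
width: 51.4
```

>>> servo_tool(
  rows=[
    {"dx": -0.03, "dy": 0.05, "dz": 0, "wx": 0, "wy": 0, "wz": 0, "fingers": 0.4},
    {"dx": -0.07, "dy": 0.04, "dz": 0, "wx": 0, "wy": 0, "wz": 0, "fingers": 0.4},
    {"dx": -0.07, "dy": 0.02, "dz": 0, "wx": 0, "wy": 0, "wz": 0, "fingers": 0.4},
    {"dx": -0.07, "dy": 0.02, "dz": 0, "wx": 0, "wy": 0, "wz": 0, "fingers": 0.4},
    {"dx": -0.04, "dy": 0, "dz": 0, "wx": 0, "wy": 0, "wz": 0, "fingers": 0.4},
  ],
)

```text
clock: 15.02
eef_pos: [550.9, 98.7, 225.9]
tool_rot: [0.456, 1.567, 0.395]
force: [-0.1, 0.8, -1.3]
width: 51.5
```

>>> servo_tool(
  rows=[
    {"dx": 0, "dy": 0, "dz": 0, "wx": 0, "wy": 0, "wz": 0, "fingers": 0.4},
    {"dx": 0, "dy": 0, "dz": 0, "wx": 0, "wy": 0, "wz": 0, "fingers": 0.4},
    {"dx": 0, "dy": 0, "dz": 0, "wx": 0, "wy": 0, "wz": 0, "fingers": 0.4},
    {"dx": 0, "dy": 0, "dz": 0, "wx": 0, "wy": 0, "wz": 0, "fingers": 0.4},
  ],
)

```text
clock: 15.52
eef_pos: [550.1, 95.5, 222.0]
tool_rot: [-2.928, 1.569, -2.992]
force: [0.5, 0.3, -0.4]
width: 50.9
```

```bash
python3 -c "
from h import *
s=ctrl.read_state();print(s['clock'],s['eef_pos'],s['force'])
im=snap('scene','s13.png')
cv2.imwrite('pics/s13z.png',cv2.resize(im[260:390,60:250,::-1],None,fx=4,fy=4,interpolation=cv2.INTER_CUBIC))
c=cam('wrist')
snap('wrist','w13.png')
np.save('c13.npy',np.array([*c[:3],*c[3].ravel(),*c[4]]))
for x,y in((0,71),(0,-71)): print(proj(c,[*pt(x,y),40]))
"
```

```text
15.525 [550.07390386  95.46487212 221.95722323] [ 0.4643198   0.27951236 -0.40499472]
[np.float64(344.1732637962898), np.float64(295.4411183543599)]
[np.float64(235.99606290636618), np.float64(295.30084007860046)]
```

View pics/w13.png

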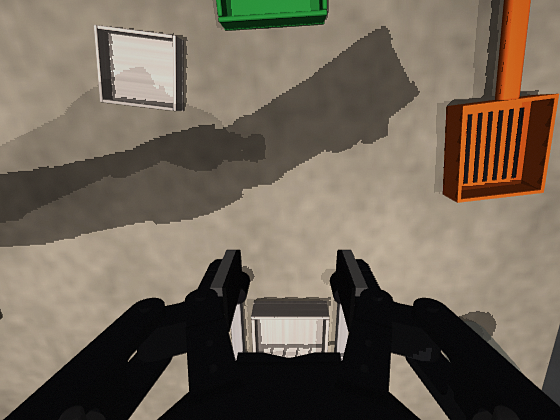

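View pics/s13z.png

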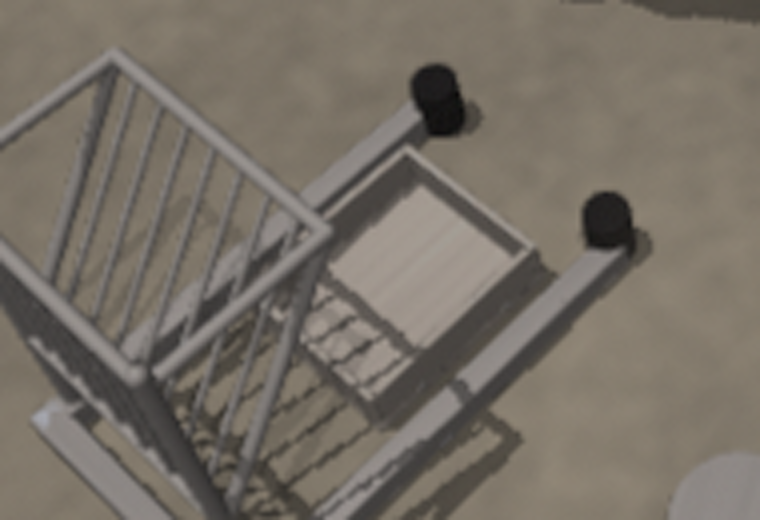

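```bash
python3 -c "
from h import *
S=cam('scene')
Z=lambda u,v,z:ray(S,(60+u/4,260+v/4),z)
a,b,c=Z(410,148,35),Z(538,246,35),Z(376,400,35)
fa,fb=Z(607,211,40),Z(436,82,40)
o=((fa+fb)/2)[:2]; u=np.array([np.cos(RY),np.sin(RY)]);w=np.array([-u[1],u[0]])
for p in(a,b,c,(a+c)/2): print(((p[:2]-o)@u).round(1),((p[:2]-o)@w).round(1))
d=c-b; print('yaw rel',np.arctan2(d[1],d[0])-RY, np.linalg.norm(a-b),np.linalg.norm(d))
q=np.load('c13.npy'); k=(*q[:3],q[3:12].reshape(3,3),q[12:])
for p in((252,300),(330,300)): print(rel(ray(k,p,35)))
for n in('jar','scoop','ball'):
  for m in ctrl.mark_of(n,'scene')[:1]: print(n,np.round(m['point']),ray(S,m['point'],0).round())
s=ctrl.read_state();print(s['clock'],s['qd'].round(3))
"
```

```text
39.0 -50.1
38.0 53.9
154.0 54.7
96.5 2.3
yaw rel 0.007044623115961546 104.05187305062466 116.02664249035655
(np.float64(11.0), np.float64(-51.0))
(np.float64(10.8), np.float64(53.6))
jar [249. 413.] [ 805. -182.    0.]
scoop [322. 302.] [789. 122.   0.]
ball [299. 166.] [467. 516.   0.]
15.775 [ 0.001 -0.005 -0.001 -0.001 -0.002 -0.     0.   ]
```

```bash
python3 -c "
from h import *
q=np.load('c13.npy'); k=(*q[:3],q[3:12].reshape(3,3),q[12:])
im=cv2.imread('pics/w13.png'); cv2.imwrite('pics/w13z.png',cv2.resize(im[255:365,220:360],None,fx=5,fy=5,interpolation=cv2.INTER_CUBIC))
for p,z in(((252,299),0),((330,299),0),((252,317),35),((330,317),35)): print(rel(ray(k,p,z)))
"
```

```text
(np.float64(35.3), np.float64(-56.3))
(np.float64(35.1), np.float64(59.3))
(np.float64(38.6), np.float64(-52.1))
(np.float64(38.4), np.float64(54.8))
```

View pics/w13z.png

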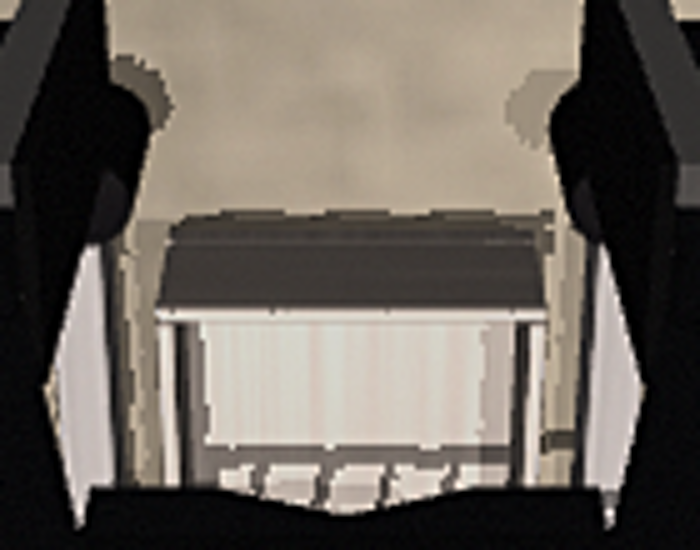

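The two views agree: the rear wall is at rack x ≈ 36–38, so the tray centre is at x ≈ 96 and y ≈ +2. The tray is straight and flat, and the hand is clear. I'm handing it in.

```bash
python3 -c "
from h import *
print(ctrl.finish_job())"
```

```text
the job is handed in; nothing more can be done
None
```

I pushed the tray through the gap between the feet and left it behind both of them, straight between the base rails. I handed the job in at about 16 s.

- **How I pushed it:** I lowered the open fingers into the tray and pushed its front wall from inside, centring and straightening it before the gap and taking it through. I then lifted out and pushed the rear wall from outside the rest of the way. The last push was about 5 N sideways, and nothing jammed.
- **Final tray position:** The scene camera and the wrist camera agree that its centre is at rack x ≈ 96 mm and y ≈ +2 mm. The scene camera puts its angle within about 0.01 rad of the rack's axis. It looked flat in both pictures.
- **Hand:** It finished about 220 mm up and well behind the tray, touching nothing.
- **Jar and scoop:** Their detected positions matched the first reading to about 5 mm.
- **Ball:** Its detected position differed by about 13 mm. I put this down to detector noise, since the hand never went near the ball and it looks unmoved in the pictures.
- **Disagreements:**
  - My first wrist reading was about 4 mm off, because the arm was still settling. I measured again before acting on it.
  - A wrist reading at the end put the rear wall at x ≈ 11 mm, because I had taken its bottom edge for the rim. Corrected, it came to 35–39 mm.

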